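# Roll a fresh core into its oven carrier and close the keeper

## Robot

A 6-joint arm with a two-finger parallel gripper is mounted at the origin on a cart in front of the work surface, level with it; the furniture and walls round the work are solid. World frame = base frame: x ahead of the robot, y to its left, z up, the work surface at z = 0. Lengths are in mm, angles in rad, forces in N, time in s.
With the tool pointing down it reaches from about 275 to 750 mm from the base axis. Payload 10.2 kg.
Tool frame: the origin (TCP) lies at the very end of the fingers, on their centre line; the grasp point (between the pads) lies 19 mm behind it; x points along the fingers, y is the direction in which the jaws open and shut, and the axes are right-handed (so a half turn about x gives the same grasp; the last joint's range is limited). The gripper opens to 85 mm and grips with 20 to 120 N. Pads are 22 mm wide; open, the fingers measure 114 mm over their backs; the gripper's body (76 mm by 85 mm) begins 54 mm behind the grasp point. The pads swing forward as they close: fully open they stand 13 mm farther back than shut.
Start: joints at [-1.439, 0.313, 1.498, -0, 1.331, -0.223], TCP at [182.374, -492.312, 231.294] pointing down, gripper open.
Joint ranges: [-2.94, 2.94], [-0.97, 2.17], [0.19, 2.56], [-1.23, 4.37], [0.02, 3.11], [-2.88, 2.88]. Speed limits (rad/s): [2.39, 2.39, 3.01, 3.14, 3.14, 3.14].

## Interface

Orientations are given as a unit quaternion [w, x, y, z].
In Python, from rig import ctrl gives the robot as it stands. The module is installed in compiled form; this text tells all that it offers.
- The arm moves only by the tool move_arm, never from a script. Its argument "targets" is a list that holds one entry, the list of rows, each a list of 7 numbers: the opening, from 0 (shut) to 1 (fully open), then the shift along the tool's x, y, z each as a share of 150 mm, from -1 to 1, then the turn, a rotation vector about the tool's x, y, z each as a share of 60 degrees, from -1 to 1. A call has 1 to 5 rows; each row shifts and turns the commanded pose from where the row before left it, along the tool's axes as they then stand; what a row does not reach is not made up. A row lasts 1/10 s, in which the tool goes at most 50 mm and 8.59 degrees, less where a joint would pass 70% of its speed; a pose out of reach is approached as far as the arm can. A call with a number of a shift or a turn outside -1 to 1 is refused whole. A call with a gripper value outside its range is refused whole. The fingers move at their own pace and stop on an object; "force" is the grip in N (left out, the last holds). Time passes only in rows, so rows that do not move let the fingers close. It gives the time, the measured TCP pose, the force and the opening at its end, in the units of the state.
- ctrl.sense(): the state, without advancing time (a new reading comes with each control period).
- ctrl.capture(name): name is "side" or "top"; returns the picture (420x560x3 uint8, red, green, blue); there is no depth.
- ctrl.calibration(name): a dict with "camera_matrix" (3x3 intrinsics, pixels), "extrinsics" (4x4, takes a point from world to camera coordinates). Camera axes: x right, y down, z forward; pixel columns grow to the right and rows downward; lengths in mm; the calibration is good to about 2 mm. A picture is of the moment at which its call begins. calibration takes no time and is no camera call.
- ctrl.finish_job(): hands the job in, once; it reports no verdict.
Trained networks look in the newest picture that a camera, given by its name, has taken for a name from the list of things; names that differ only in an ending like _2 or _b are one class to them, and where a whole thing is asked for, a point or a joint stands for the part that bears it (a point fixed in the world has none). Each returns a list of dicts, best first, with "confidence" (0 to 1); they miss things now and then, are a little off and sometimes report something else, mostly with a low value. They report only what shows in the picture. A call takes as long as a camera call.
- ctrl.recognise(label, camera): "point" ([row, column] in pixels, amid what is visible of it).
- ctrl.cut_out(label, camera): "pixels" (420x560 bool, what is visible of it) and "point" ([row, column] in pixels, amid what is visible of it).
The state is a dict: "time_s": time; "joints": joint angles; "dq": joint speeds; "tau": joint torques, N m; "eef_pos": TCP position; "ee_rot": TCP orientation; "force": force on the tool from outside, world axes, zero at the start; "wrist_torque": the same for the moment, N m; "grip_width": opening from 0.0 (shut) to 1.0 (fully open).
Only numpy, scipy, OpenCV 4.12 (cv2) and the standard library are available. Lean on these libraries where they do the work, as an engineer would, in place of code of your own. Each camera call takes 0.05 s, during which the arm holds its last target.

## Task

The cylindrical sand core lying on the rails of the oven carrier is freshly bonded and must not be gripped or lifted: with light strokes of a fingertip on its top, roll it along the rails until it drops into the slot and lies still there. Then push the hinged keeper with the red tab over with a fingertip until it lies fully down across the core. Leave the other things on the bench alone.

Things in the scene. Friction and masses are not known exactly. Their poses are not given: they have to be found in the camera images.
- sand_roll: Core to roll: plain sand-coloured cylinder, diameter 50, length 124 mm, 0.36 kg, lying across the rails; let go at 0.1 m/s it rolls on about 1 cm. Origin in its middle; own y along the cylinder; own z up at the start (x and z turn as it rolls). Top 80 mm above the bench on the rails, 76 in the slot. Stroked on top it travels half as far as the finger; pushed from behind it jams.
- core_carrier: Oven carrier, fixed: steel base 300 x 172 mm, origin under its centre on the bench. Own x = rolling direction; the core starts at x -105 to -45 mm. Level rails along x at y -40 and +40 mm, 14 wide, tops 30 mm high, each with a 28 mm slot centred at x +55. Side guides: inner faces y -66 and +66, 50 mm high. End stops: faces x -138 and +138, 58 mm high. Handles reach x -182 and +182.
- slot (a point): Middle of the core when it lies fully down in the slot: carrier x +55, y 0, 51 mm above the bench. The core sinks 4 mm into the slot and then no longer rolls on by itself.
- keeper (a joint): Keeper hinge (rad): steel bar 18 x 6 mm with a red tab, on the carrier's +y side; axis along carrier x at x +55, y +84, 79 mm above the bench. 0 = fully down, level across the core, free end towards -y; 1.57 = upright; 2.0 = leaning out to +y on its stop. Starts at 1.7 to 1.88, held by light friction; past upright by 0.7 rad it drops by its own weight. Blocked by a core not down in the slot.
- keeper_tip (a point): Middle of the red tab (22 mm along the hinge axis, 16 x 14 mm) at the keeper's free end, 84 mm from the hinge axis.
- mallet: Bystander: wooden mallet 77 x 189 x 48 mm, to the right; origin under its centre.
- caliper: Bystander: steel caliper 66 x 229 x 12 mm, to the right; origin under its centre.
- core_broken: Bystander: broken-off sand core neck, diameter 48, height 59 mm, standing to the left; origin under its centre.
- core_5: Bystander: small sand core with a thick neck, diameter 48, height 50 mm, standing to the left; origin under its centre.
- core_2: Bystander: small sand core with a thin neck, diameter 42, height 70 mm, standing to the left; origin under its centre.

How it is judged (in metres and radians):
On the way, in this order (a step that is already met when the one before it is completed fails the run):
1. the core has been rolled (not slid) a good part of a turn along the rails (angle between sand_roll's own z axis and vertical above 1.2 rad), for 0.05 s.
2. the core lies still, fully down in the slot, with the keeper still up (distance between sand_roll and slot below 0.008 m and z of sand_roll in the frame of core_carrier below 0.0525 m and linear speed of sand_roll below 0.01 m/s and value of joint keeper above 0.5 rad), for 0.2 s.
At the end, for the whole second after the job is handed in: The core lies still and fully down in the slot, its middle within 8 mm of the slot's and less than 52.5 mm above the bench, square to the rails within 0.06 rad; the keeper is fully down across it (within 0.06 rad) (distance between sand_roll and slot below 0.008 m and z of sand_roll in the frame of core_carrier below 0.0525 m and angle between the y axis of sand_roll and the y axis of core_carrier, either way round below 0.06 rad and linear speed of sand_roll below 0.01 m/s and value of joint keeper below 0.06 rad); the robot touches nothing.
It fails at once if the core is lifted off the rails (more than 12 mm) (z of sand_roll in the frame of core_carrier above 0.067 m).
It fails at once if the fingers reach down round the core to grip it (grasp point over the core's middle and lower than its top) (horizontal distance between the grasp point and sand_roll below 0.028 m and height (world z) of the grasp point below 0.078 m).
It fails at once if the core is pressed hard (more than 50 N) (contact force between the fingers and sand_roll above 50 N).
It fails at once if another thing on the bench is moved more than 25 mm (distance of any of mallet, caliper, core_broken, core_5, core_2 from where it was at the start of the episode above 0.025 m).
It also fails if it takes over 67 s, if anything falls off the work surface, if the arm or the gripper's body presses on something with over 40 N, if the wrist force passes 120 N, or if a joint passes its speed limit or range.

## Working session

There is one attempt and no reset: what is moved stays moved. The work goes in short steps, Python scripts to look and compute and a tool call to move; the robot and the scene stay as the last step left them, time stands still between calls to the robot, and variables do not carry over. Pictures are saved under pics/ and viewed, and the job is handed in when it is done.

Besides the shell and the picture viewer there is one more tool, called as name(argument=value, ...), one argument or row to a line, values as JSON. move_arm: Moves the arm, as the interface text tells. Shift numbers are shares of 150 mm and turn numbers shares of 60 degrees, none past 1 either way. Its arguments: {"type":"object","properties":{"targets":{"type":"array","items":{"type":"array","items":{"type":"array","items":{"type":"number","minimum":-1,"maximum":1}}}},"force":{"type":"number"}},"required":["targets"]}

```bash
mkdir -p pics; ls; python3 - <<'E'
from rig import ctrl
import cv2
for n in("top","side"):
    im=ctrl.capture(n); cv2.imwrite(f"pics/{n}0.png",im[:,:,::-1])
    c=ctrl.calibration(n); print(n,c)
    for l in ["sand_roll","core_carrier","keeper","keeper_tip","slot"]:
        try:
            r=ctrl.recognise(l,n); print(l,r[:2])
        except Exception as e: print(l,e)
print(ctrl.sense())
E
```

```text
pics
top {'camera_matrix': array([[492.10330184,   0.        , 279.91399604],
       [  0.        , 492.10330184, 208.00841127],
       [  0.        ,   0.        ,   1.        ]]), 'extrinsics': array([[ 2.65551787e-02, -9.99633823e-01,  5.20026458e-03,
        -6.55600246e+01],
       [-9.86325141e-01, -2.70473859e-02, -1.62576612e-01,
         5.78729138e+02],
       [ 1.62657734e-01, -8.11900702e-04, -9.86682220e-01,
         1.55317833e+03],
       [ 0.00000000e+00,  0.00000000e+00,  0.00000000e+00,
         1.00000000e+00]])}
sand_roll [{'point': [202.8, 301.7], 'confidence': 0.74}]
core_carrier [{'point': [209.7, 264.7], 'confidence': 0.93}]
keeper [{'point': [233.4, 257.8], 'confidence': 0.42}]
keeper_tip [{'point': [234.9, 258.7], 'confidence': 0.6}]
slot [{'point': [213.5, 269.3], 'confidence': 0.72}]
side {'camera_matrix': array([[533.11295885,   0.        , 281.66431845],
       [  0.        , 533.11295885, 207.59881348],
       [  0.        ,   0.        ,   1.        ]]), 'extrinsics': array([[-9.64169187e-01, -2.64897213e-01, -1.43960122e-02,
         5.28705365e+02],

[... 595 characters left out ...]
t': [215.2, 304.9], 'confidence': 0.27}]
{'time_s': 0.6, 'joints': array([-1.43940301e+00,  3.12895683e-01,  1.49771548e+00,  2.17647482e-05,
        1.33098135e+00, -2.23424124e-01]), 'dq': array([-0.00040933, -0.00101781,  0.00148051,  0.0014405 , -0.00039038,
        0.00173668]), 'tau': array([-1.98399997e-03, -4.12034905e+01, -2.59834296e+01, -2.95877908e-04,
        5.17048065e-04, -2.69042857e-05]), 'eef_pos': array([ 182.37774738, -492.31022714,  231.29055359]), 'ee_rot': array([ 0.12478849,  0.69601604,  0.1247877 , -0.69600111]), 'force': array([-0.82436815, -0.15055031, -0.10569946]), 'wrist_torque': array([-0.02381126,  0.02539734,  0.02880912]), 'grip_width': 0.9992591753122627}
```

View pics/top0.png

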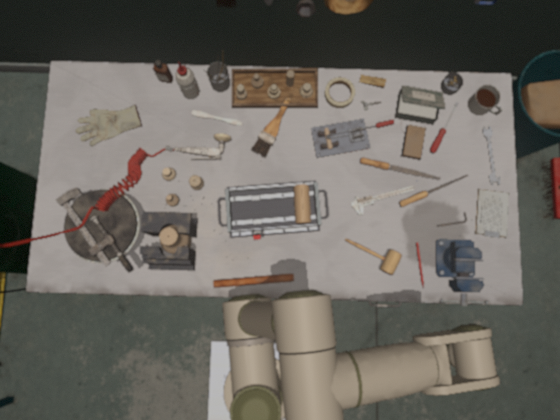

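View pics/side0.png

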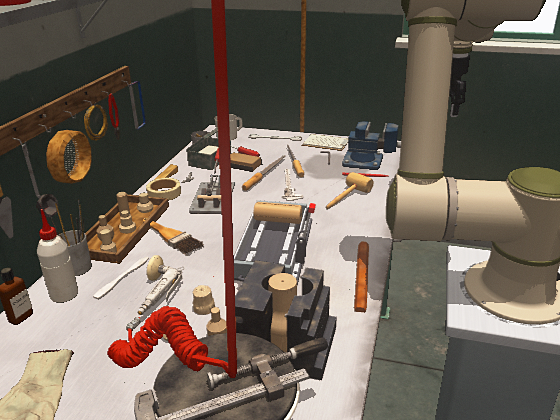

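```bash
python3 - <<'E'
import cv2
a=cv2.imread("pics/top0.png")[120:320,170:370]; cv2.imwrite("pics/top0z.png",cv2.resize(a,(600,600),interpolation=cv2.INTER_CUBIC))
a=cv2.imread("pics/side0.png")[140:320,160:400]; cv2.imwrite("pics/side0z.png",cv2.resize(a,(800,600),interpolation=cv2.INTER_CUBIC))
E
```

```text
(no output)
```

View pics/top0z.png

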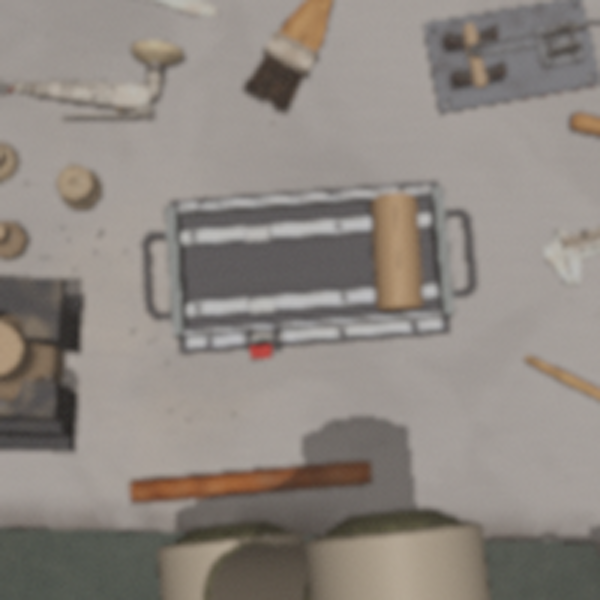

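View pics/side0z.png

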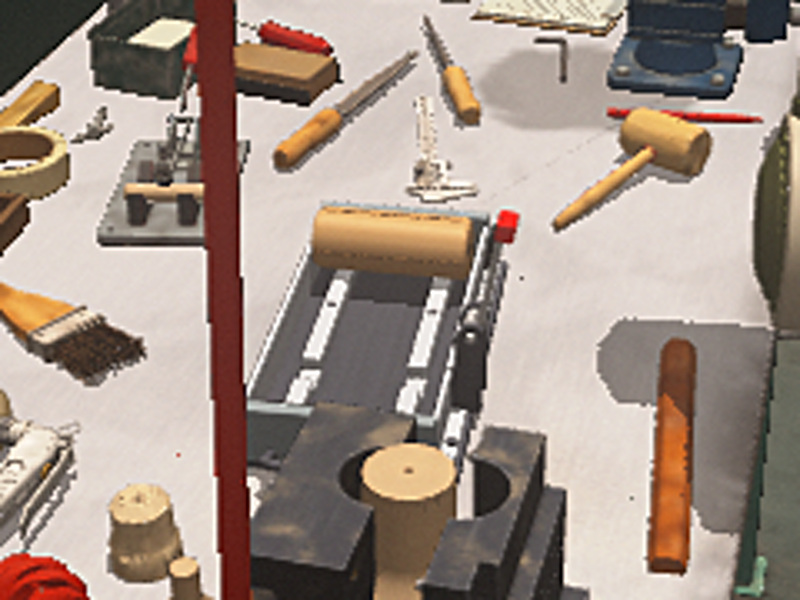

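```bash
cat > h.py <<'E'
import numpy as np,cv2
from rig import ctrl
def proj(n,P):
    c=ctrl.calibration(n); P=np.atleast_2d(np.asarray(P,float))
    q=P@c["extrinsics"][:3,:3].T+c["extrinsics"][:3,3]; q=q@c["camera_matrix"].T
    return q[:,:2]/q[:,2:]
def onplane(n,uv,z):
    c=ctrl.calibration(n); E=c["extrinsics"]; R,t=E[:3,:3],E[:3,3]
    d=R.T@np.linalg.inv(c["camera_matrix"])@np.array([uv[0],uv[1],1.]); o=-R.T@t
    return o+d*(z-o[2])/d[2]
def c2w(p,P):
    x,y,a=p; P=np.atleast_2d(np.asarray(P,float)); R=np.array([[np.cos(a),-np.sin(a)],[np.sin(a),np.cos(a)]])
    return np.c_[P[:,:2]@R.T+[x,y],P[:,2]]
E
python3 - <<'E'
from h import *
ims={}
for n in("top","side"):
    ctrl.capture(n)
    m=ctrl.cut_out("core_carrier",n)[0]["pixels"]; s=ctrl.cut_out("sand_roll",n)[0]["pixels"]; np.save(f"m_{n}.npy",m); np.save(f"s_{n}.npy",s)
m=np.load("m_top.npy")|np.load("s_top.npy")
# fit silhouette
def sil(p):
    im=np.zeros((420*4,560*4),np.uint8)
    def box(x0,x1,y0,y1,z0,z1):
        P=[(x,y,z) for x in(x0,x1) for y in(y0,y1) for z in(z0,z1)]
        u=(proj("top",c2w(p,P))*4+1.5).astype(np.int32); cv2.fillConvexPoly(im,cv2.convexHull(u),255)
    box(-150,150,-86,86,0,10)
    for s in(-1,1):
        a,b=sorted((s*66,s*74)); box(-150,150,a,b,0,50)
        a,b=sorted((s*138,s*148)); box(a,b,-74,74,0,58)
    return cv2.resize(im,(560,420),interpolation=cv2.INTER_AREA)/255.
from scipy.optimize import minimize
# remove handles by opening
mo=cv2.morphologyEx(m.astype(np.uint8),cv2.MORPH_OPEN,np.ones((15,15)))
g0=onplane("top",(269,209),20); print(g0)
f=lambda p: np.abs(sil((p[0],p[1],p[2]/100))-mo).sum()
r=min((minimize(f,[g0[0]+dx,g0[1]+dy,158+da],method="Nelder-Mead",options=dict(initial_simplex=np.array([[g0[0]+dx,g0[1]+dy,158+da]]*4)+np.vstack([np.zeros(3),np.eye(3)*8]))) for dx in(-5,5) for dy in(-5,5) for da in(-3,5)),key=lambda r:r.fun)
p=r.x.copy();p[2]/=100; print(p,r.fun,mo.sum())
np.save("p.npy",p)
for n,(r0,r1,c0,c1,k) in dict(top=(150,270,200,350,5),side=(180,300,220,340,5)).items():
    im=cv2.imread(f"pics/{n}0.png"); z=cv2.resize(im[r0:r1,c0:c1],None,fx=k,fy=k,interpolation=cv2.INTER_CUBIC)
    def dr(P,col,cl=False):
        u=(proj(n,c2w(p,P))-[c0,r0]+.5)*k; cv2.polylines(z,[u.astype(np.int32)],cl,col,1)
    dr([(-138,-66,50),(138,-66,50),(138,66,50),(-138,66,50)],(0,255,0),True)
    dr([(-150,-86,0),(150,-86,0),(150,86,0),(-150,86,0)],(255,0,0),True)
    for y in(-40,40):
      for x in (41,69): dr([(x,y-7,30),(x,y+7,30)],(0,0,255))
      dr([(-138,y,30),(138,y,30)],(0,255,255))
    for t in (1.7,1.88): dr([(55,84,79),(55,84-84*np.cos(t),79+84*np.sin(t))],(255,0,255))
    cv2.imwrite(f"pics/fit_{n}.png",z)
E
```

```text
[580.51294929 -13.9419294   20.        ]Traceback (most recent call last):
  File "<stdin>", line 23, in <module>
  File "<stdin>", line 23, in <genexpr>
    res = _minimize_neldermead(fun, x0, args, callback, bounds=bounds,
                               **options)
    fsim[j] = func(sim[j])
              ~~~~^^^^^^^^
    fx = function(np.copy(x), *(wrapper_args + args))
  File "<stdin>", line 22, in <lambda>
  File "<stdin>", line 13, in sil
  File "<stdin>", line 12, in box
  File "h.py", line 4, in proj
    c=ctrl.calibration(n); P=np.atleast_2d(np.asarray(P,float))
ValueError: time passes only in moves, steps and waits
```

```bash
python3 - <<'E'
s=open("h.py").read()
s=s.replace("def proj","CAL={n:ctrl.calibration(n) for n in('top','side')}\ndef proj",1).replace("c=ctrl.calibration(n)","c=CAL[n]")
open("h.py","w").write(s)
E
cat > fit.py <<'E'
from h import *
m=np.load("m_top.npy")|np.load("s_top.npy")
def sil(p):
    im=np.zeros((420*4,560*4),np.uint8)
    def box(x0,x1,y0,y1,z0,z1):
        P=[(x,y,z) for x in(x0,x1) for y in(y0,y1) for z in(z0,z1)]
        u=(proj("top",c2w(p,P))*4+1.5).astype(np.int32); cv2.fillConvexPoly(im,cv2.convexHull(u),255)
    box(-150,150,-86,86,0,10)
    for s in(-1,1):
        a,b=sorted((s*66,s*74)); box(-150,150,a,b,0,50)
        a,b=sorted((s*138,s*148)); box(a,b,-74,74,0,58)
    return cv2.resize(im,(560,420),interpolation=cv2.INTER_AREA)/255.
from scipy.optimize import minimize
mo=cv2.morphologyEx(m.astype(np.uint8),cv2.MORPH_OPEN,np.ones((15,15)))
g0=onplane("top",(269,209),20)
f=lambda p: np.abs(sil((p[0],p[1],p[2]/100))-mo).sum()
r=min((minimize(f,[g0[0]+dx,g0[1]+dy,158+da],method="Nelder-Mead",options=dict(maxiter=120,initial_simplex=np.array([[g0[0]+dx,g0[1]+dy,158+da]]*4)+np.vstack([np.zeros(3),np.eye(3)*8]))) for dx in(-5,5) for dy in(-5,5) for da in(-3,5)),key=lambda r:r.fun)
p=r.x.copy();p[2]/=100; print(p,r.fun,mo.sum())
np.save("p.npy",p)
for n,(r0,r1,c0,c1,k) in dict(top=(150,270,200,350,5),side=(180,300,220,340,5)).items():
    im=cv2.imread(f"pics/{n}0.png"); z=cv2.resize(im[r0:r1,c0:c1],None,fx=k,fy=k,interpolation=cv2.INTER_CUBIC)
    def dr(P,col,cl=False):
        u=(proj(n,c2w(p,P))-[c0,r0]+.5)*k; cv2.polylines(z,[u.astype(np.int32)],cl,col,1)
    dr([(-138,-66,50),(138,-66,50),(138,66,50),(-138,66,50)],(0,255,0),True)
    dr([(-150,-86,0),(150,-86,0),(150,86,0),(-150,86,0)],(255,0,0),True)
    for y in(-40,40):
      for x in (41,69): dr([(x,y-7,30),(x,y+7,30)],(0,0,255))
      dr([(-138,y,30),(138,y,30)],(0,255,255))
    for t in (1.7,1.88): dr([(55,84,79),(55,84-84*np.cos(t),79+84*np.sin(t))],(255,0,255))
    cv2.imwrite(f"pics/fit_{n}.png",z)
E
python3 fit.py
```

```text
[580.94384046 -22.0634667    1.64411763] 915.2196078431373 3902
```

View pics/fit_top.png

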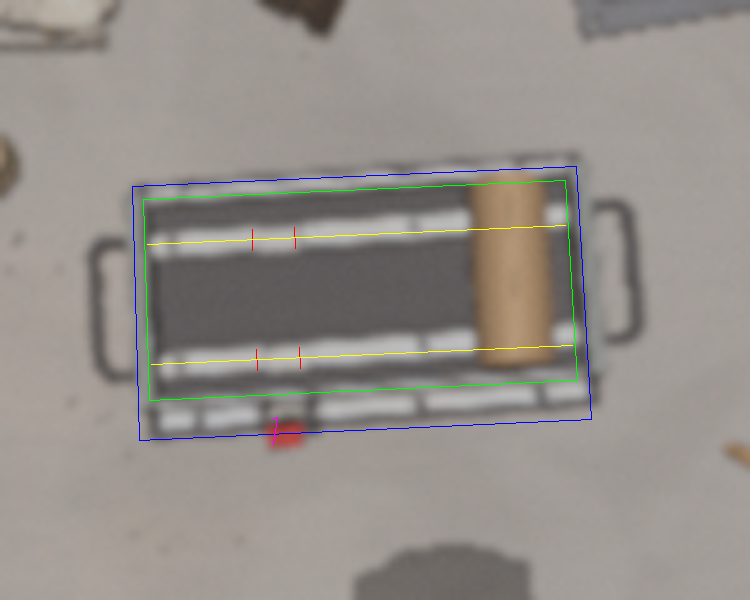

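View pics/fit_side.png

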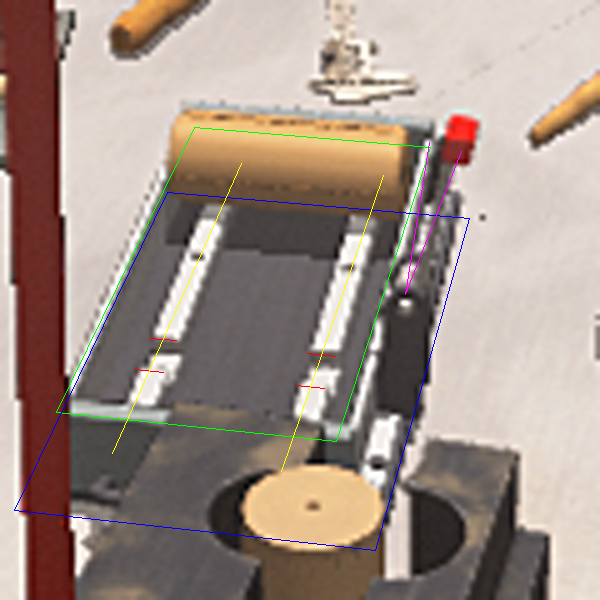

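```bash
python3 - <<'E'
import cv2
a=cv2.imread("pics/top0.png")[175:245,215:325]; cv2.imwrite("pics/tz.png",cv2.resize(a,None,fx=7,fy=7,interpolation=cv2.INTER_NEAREST))
a=cv2.imread("pics/side0.png")[195:275,230:320]; cv2.imwrite("pics/sz.png",cv2.resize(a,None,fx=7,fy=7,interpolation=cv2.INTER_NEAREST))
E
```

```text
(no output)
```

View pics/tz.png

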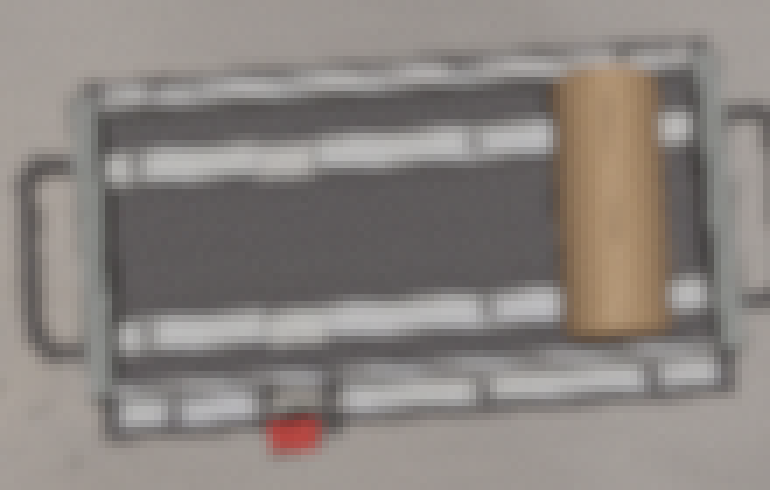

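View pics/sz.png

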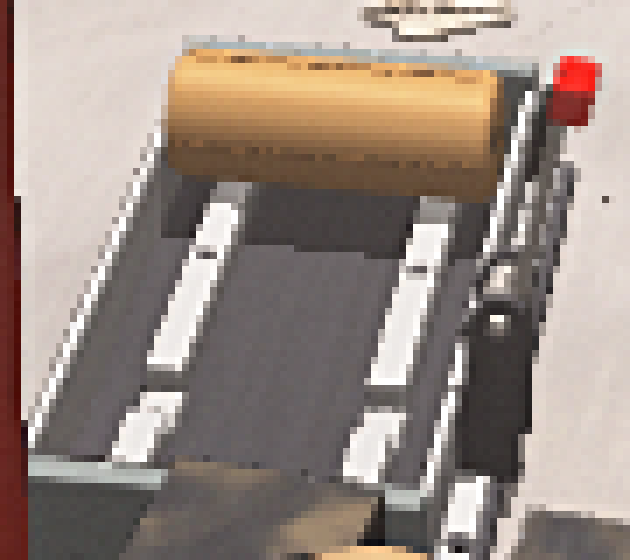

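```bash
cat > fit2.py <<'E'
from h import *
from scipy.optimize import least_squares
T=[((55,-40,26),(287,165)),((55,40,26),(295,328)),((-138,-40,30),(690,128)),((-138,40,30),(706,292)),((138,-40,30),(106,170)),((138,40,30),(117,335))]
S=[((41,-40,30),(168,371)),((69,-40,30),(163,394)),((41,40,30),(386,384)),((69,40,30),(379,409))]
P=c2w
def res(p,full=False):
    a=proj("top",c2w(p,[t[0] for t in T]))-(np.array([t[1] for t in T])/7+[214.5,174.5])
    b=proj("side",c2w(p,[t[0] for t in S]))-(np.array([t[1] for t in S])/7+[229.5,194.5])
    return (a,b) if full else np.r_[a.ravel(),b.ravel()]
r=least_squares(res,[580,-20,1.62]); p=r.x; print(p); a,b=res(p,True); print(a.round(2).tolist(),b.round(2).tolist())
np.save("p.npy",p)
# core: top view edges
mid=(np.array([611,200])/7+[214.5,174.5])
w=onplane("top",mid,70)
R=np.array([[np.cos(p[2]),np.sin(p[2])],[-np.sin(p[2]),np.cos(p[2])]])
print("core w",w,"carrier",R@(w[:2]-p[:2]))
# core outline via side/top fit: cylinder contour points
s=np.load("s_top.npy"); s2=np.load("s_side.npy")
def cyl(q):
    th=np.linspace(0,2*np.pi,40); return np.array([(q[0]+25*np.cos(t),q[1]+y,55+25*np.sin(t)) for t in th for y in(-62,62)])
from scipy.optimize import minimize
def f(q):
    e=0
    for n,m in(("top",s),("side",s2)):
        im=np.zeros((1680,2240),np.uint8); cv2.fillConvexPoly(im,cv2.convexHull((proj(n,c2w(p,cyl(q)))*4+1.5).astype(np.int32)),255)
        e+=np.abs(cv2.resize(im,(560,420),interpolation=cv2.INTER_AREA)/255.-m).sum()
    return e
b=min(((f((x,y)),x,y) for x in range(-110,-40,2) for y in(-4,-2,0,2,4))); print(b,s.sum(),s2.sum())
for t in(1.7,1.8,1.88):
    k=c2w(p,[(55,84-84*np.cos(t),79+84*np.sin(t))]); print(t,k,proj("top",k),proj("side",k))
print("red tab obs",np.array([295,435])/7+[214.5,174.5],np.array([575,92])/7+[229.5,194.5])
E
python3 fit2.py
```

```text
[581.68499653 -27.51204635   1.68047655]
[[0.04, -0.15], [0.73, 0.46], [0.64, 0.21], [0.65, 0.64], [0.73, 0.95], [0.79, 1.37]] [[-0.5, -0.93], [-2.13, 2.05], [0.17, -0.35], [-0.6, 2.44]]
core w [ 594.57797629 -119.7153301    70.        ] carrier [-93.06051957  -2.72289509]
(np.float64(162.97647058823532), -94, 0) 556 915
1.7 [[481.411511    16.77810583 162.29984408]] [[256.9351706  233.78228958]] [[306.7203813  206.20602632]]
1.8 [[473.1991179   15.8737394  160.80320099]] [[257.16418237 236.57826681]] [[310.27922625 207.00371891]]
1.88 [[466.76179422  15.16484744 159.01640032]] [[257.35187949 238.79022745]] [[313.06692377 207.8619362 ]]
red tab obs [256.64285714 236.64285714] [311.64285714 207.64285714]
```

```bash
sed -i 's/,((69,-40,30),(163,394))//; s/,((69,40,30),(379,409))//' fit2.py; python3 fit2.py
```

```text
[582.37964817 -25.60339364   1.6758164 ]
[[-0.48, -0.45], [0.09, 0.16], [0.14, 0.17], [0.03, 0.61], [0.21, 0.53], [0.15, 0.95]] [[-1.06, -0.61], [-0.4, 0.06]]
core w [ 594.57797629 -119.7153301    70.        ] carrier [-94.87213861  -2.26563649]
(np.float64(157.0078431372549), -96, 0) 556 915
1.7 [[482.31364926  19.15356494 162.29984408]] [[256.15131396 233.4606913 ]] [[306.10553734 206.64646066]]
1.8 [[474.09713087  18.28747915 160.80320099]] [[256.36753457 236.25745222]] [[309.6673937  207.45355647]]
1.88 [[467.65657356  17.60859364 159.01640032]] [[256.54553807 238.47015861]] [[312.4577336  208.31941804]]
red tab obs [256.64285714 236.64285714] [311.64285714 207.64285714]
```

```bash
cat >> h.py <<'E'
from scipy.spatial.transform import Rotation as Rn
p=np.array([582.4,-25.6,1.676])
def Rt(s): q=s["ee_rot"]; return Rn.from_quat([q[1],q[2],q[3],q[0]])
def w2c(P):
    c,s_=np.cos(p[2]),np.sin(p[2]); d=np.asarray(P,float)[:2]-p[:2]; return np.array([c*d[0]+s_*d[1],-s_*d[0]+c*d[1]])
def Rgoal():  # tool x down, tool z along carrier +-x
    pass
def status():
    s=ctrl.sense(); print("t",s["time_s"],"eef",s["eef_pos"].round(1),"car",w2c(s["eef_pos"]).round(1),"F",s["force"].round(1),"g",round(s["grip_width"],2)); return s
def go(cx,cy,z,sgn=1):
    s=ctrl.sense(); R=Rt(s); g=c2w(p,[(cx,cy,z)])[0]
    zt=np.array([np.cos(p[2]),np.sin(p[2]),0])*sgn; xt=np.array([0,0,-1.]); G=Rn.from_matrix(np.c_[xt,np.cross(zt,xt),zt])
    d=R.inv().apply(g-s["eef_pos"])/150; r=(R.inv()*G).as_rotvec(degrees=True)/60
    print("goal",g.round(1),"shift shares",d.round(4),"turn shares",r.round(4))
E
python3 - <<'E'
from h import *
s=status(); print(Rt(s).as_matrix().round(3))
for sg in(1,-1): go(-104,0,130,sg)
E
```

```text
t 0.9 eef [ 182.4 -492.3  231.3] car [-422.1  446.8] F [-0.1 -0.1  0.8] g 1.0
[[-0.     0.347 -0.938]
 [-0.    -0.938 -0.347]
 [-1.     0.     0.   ]]
goal [ 593.3 -129.   130. ] shift shares [ 0.6753 -1.3192 -3.4103] turn shares [ 1.7384 -0.     -0.    ]
goal [ 593.3 -129.   130. ] shift shares [ 0.6753 -1.3192 -3.4103] turn shares [-1.2616  0.     -0.    ]
```

move_arm(
  targets=[
    [[0,0,-0.12,-0.31,0,0,0],[0,0,-0.12,-0.31,0,0,0],[0,0,-0.12,-0.31,0,0,0],[0,0,-0.12,-0.31,0,0,0],[0,0,-0.12,-0.31,0,0,0]],
  ],
  force=60,
)

```text
time_s: 1.4
eef_pos: [370.4, -325.6, 231.5]
ee_rot: [0.125, 0.696, 0.125, -0.696]
force: [0.0, -0.5, -0.4]
grip_width: 0.142
```

move_arm(
  targets=[
    [[0,0,-0.12,-0.31,0,0,0],[0,0,-0.12,-0.31,0,0,0],[0,0,-0.12,-0.31,0,0,0],[0,0,-0.12,-0.31,0,0,0],[0,0,-0.12,-0.31,0,0,0]],
  ],
)

```text
time_s: 1.9
eef_pos: [557.2, -160.3, 231.4]
ee_rot: [0.125, 0.696, 0.125, -0.696]
force: [0.3, -1.2, 0.2]
grip_width: -0.005
```

move_arm(
  targets=[
    [[0,0,0,0,-0.14,0,0],[0,0,0,0,-0.14,0,0],[0,0,0,0,-0.14,0,0],[0,0,0,0,-0.14,0,0],[0,0,0,0,-0.14,0,0]],
  ],
)

```text
time_s: 2.4
eef_pos: [555.9, -161.9, 231.2]
ee_rot: [-0.368, -0.604, -0.368, 0.604]
force: [0.1, 0.7, 0.3]
grip_width: 0.0
```

move_arm(
  targets=[
    [[0,0,0,0,-0.14,0,0],[0,0,0,0,-0.14,0,0],[0,0,0,0,-0.14,0,0],[0,0,0,0,-0.14,0,0]],
  ],
)

```text
time_s: 2.8
eef_pos: [555.9, -162.0, 231.3]
ee_rot: [0.527, 0.472, 0.527, -0.472]
force: [-0.6, -0.8, 0.8]
grip_width: 0.0
```

```bash
python3 - <<'E'
from h import *
im=ctrl.capture("side"); cv2.imwrite("pics/s1.png",im[:,:,::-1])
s=status(); print(s["joints"].round(2)); go(-105,0,120,-1)
E
```

```text
t 2.85 eef [ 555.9 -162.   231.3] car [-132.8   40.7] F [ 0.1  0.2 -0.5] g 0.0
[-0.49  0.43  1.33  0.    1.38 -0.6 ]
goal [ 593.4 -130.   120. ] shift shares [ 0.7417  0.2734 -0.1824] turn shares [ 0.011 -0.     0.   ]
```

View pics/s1.png

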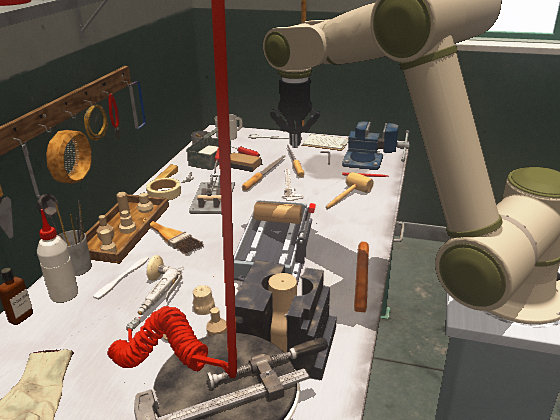

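move_arm(
  targets=[
    [[0,0.1,0.14,-0.09,0.01,0,0],[0,0.2,0.13,-0.09,0,0,0],[0,0.25,0,0,0,0,0],[0,0.19,0,0,0,0,0],[0,0.2,0,0,0,0,0]],
  ],
)

```text
time_s: 3.35
eef_pos: [593.5, -130.9, 89.0]
ee_rot: [0.522, 0.477, 0.522, -0.477]
force: [0.0, 0.1, -0.2]
grip_width: 0.001
```

```bash
python3 - <<'E'
from h import *
for n in("side","top"):
    im=ctrl.capture(n); cv2.imwrite(f"pics/{n}2.png",cv2.resize(im[150:270,220:340,::-1] if n=="top" else im[130:290,220:380,::-1],(600,600),interpolation=cv2.INTER_CUBIC))
s=status(); go(-105,0,80,-1)
E
```

```text
t 3.45 eef [ 591.6 -130.3   86.5] car [-105.1    1.8] F [-0.9  0.6 -0.1] g -0.0
goal [ 593.4 -130.    80. ] shift shares [ 0.0433  0.0125 -0.0005] turn shares [-0.0139 -0.0035  0.0063]
```

View pics/side2.png

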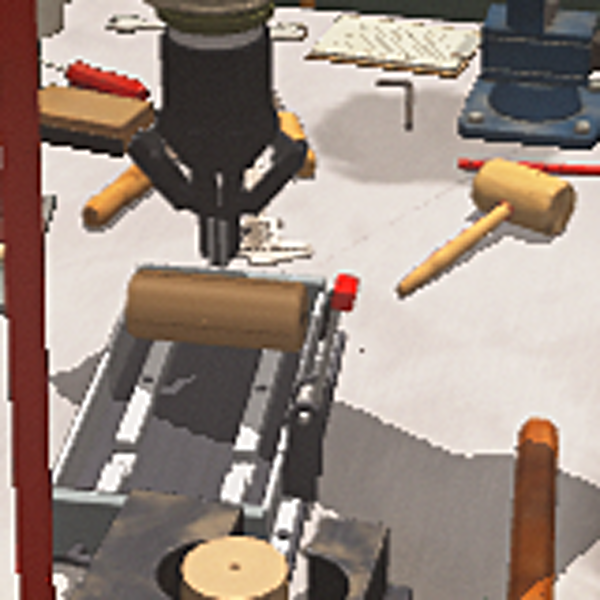

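View pics/top2.png

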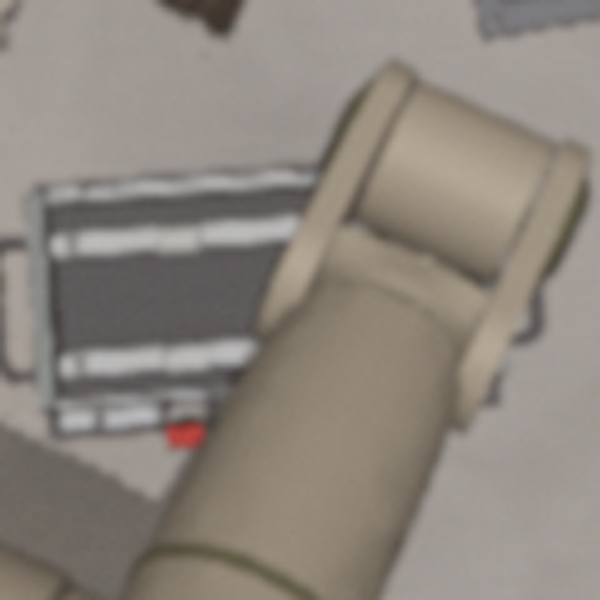

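move_arm(
  targets=[
    [[0,0,0,0,0,0,0]],
  ],
)

```text
time_s: 3.55
eef_pos: [593.8, -131.3, 91.1]
ee_rot: [0.522, 0.477, 0.522, -0.477]
force: [-0.3, -0.7, 0.4]
grip_width: -0.004
```

```bash
python3 - <<'E'
from h import *
s=status(); go(-105,0,80,-1)
E
```

```text
t 3.55 eef [ 593.8 -131.3   91.1] car [-106.3   -0.3] F [-0.3 -0.7  0.4] g -0.0
goal [ 593.4 -130.    80. ] shift shares [ 0.074  -0.002  -0.0085] turn shares [-0.0131  0.0002 -0.0003]
```

move_arm(
  targets=[
    [[0,0.02,0,-0.01,-0.013,0,0],[0,0.02,0,0,0,0,0],[0,0.02,0,0,0,0,0],[0,0.01,0,0,0,0,0],[0,0,0,0,0,0,0]],
  ],
)

```text
time_s: 4.05
eef_pos: [593.5, -129.7, 80.0]
ee_rot: [0.526, 0.473, 0.526, -0.473]
force: [0.2, 0.2, 0.4]
grip_width: -0.001
```

move_arm(
  targets=[
    [[0,0.007,0,0,0,0,0],[0,0.007,0,0,0,0,0],[0,0,0,0,0,0,0]],
  ],
)

```text
time_s: 4.35
eef_pos: [593.7, -130.3, 79.6]
ee_rot: [0.527, 0.473, 0.525, -0.473]
force: [-5.6, 0.2, 13.8]
grip_width: 0.002
```

move_arm(
  targets=[
    [[0,0,0,-0.02,0,0,0],[0,0,0,-0.04,0,0,0],[0,0,0,-0.04,0,0,0],[0,0,0,-0.04,0,0,0],[0,0,0,-0.02,0,0,0]],
  ],
)

```text
time_s: 4.85
eef_pos: [591.8, -105.9, 79.8]
ee_rot: [0.527, 0.473, 0.525, -0.472]
force: [-1.8, -0.2, 12.5]
grip_width: -0.001
```

```bash
cat > look.py <<'E'
from h import *
import sys
im=ctrl.capture("side"); cv2.imwrite(f"pics/{sys.argv[1]}.png",cv2.resize(im[180:300,220:340,::-1],(600,600),interpolation=cv2.INTER_CUBIC))
s=status()
def cyl(q,zc=55,yaw=0):
    th=np.linspace(0,2*np.pi,40); return np.array([(q+25*np.cos(t),y,zc+25*np.sin(t)) for t in th for y in(-62,62)])
try:
    r=ctrl.cut_out("sand_roll","side"); m=r[0]["pixels"]; rows=np.where(m)[0]
    best=[]
    for zc in (55,51):
      for x in range(-110,80,1):
        a=np.zeros((420,560),np.uint8); cv2.fillConvexPoly(a,cv2.convexHull(np.round(proj("side",c2w(p,cyl(x,zc)))).astype(np.int32)),1)
        best.append(((a&m).sum()/(a|m).sum(),x,zc))
    print("core est",sorted(best)[-3:],r[0]["confidence"],m.sum())
except Exception as e: print(e)
E
python3 look.py s3
```

```text
t 4.9 eef [ 591.7 -105.6   79.7] car [-80.6  -0.9] F [-2.2  0.3 11.9] g -0.0
core est [(np.float64(0.9075975359342916), -90, 51), (np.float64(0.9085303186022611), -89, 51), (np.float64(0.9284210526315789), -91, 51)] 0.8 887
```

View pics/s3.png

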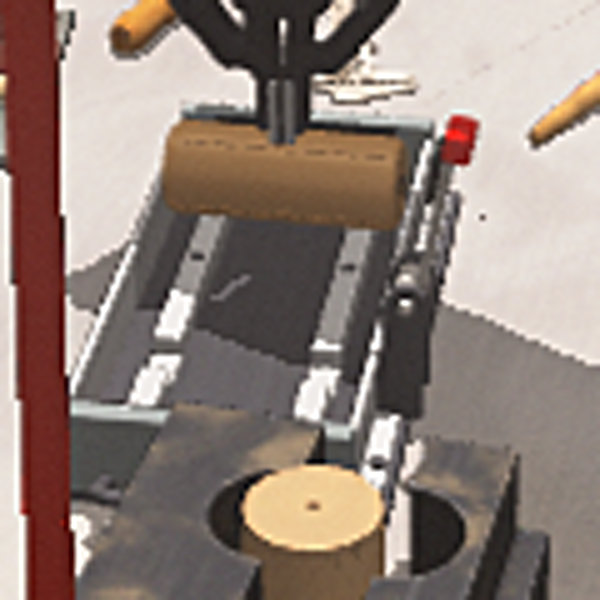

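move_arm(
  targets=[
    [[0,0,0,-0.03,0,0,0],[0,0,0,-0.04,0,0,0],[0,0,0,-0.02,0,0,0],[0,0,0,0,0,0,0]],
  ],
)

```text
time_s: 5.35
eef_pos: [590.6, -92.3, 79.5]
ee_rot: [0.527, 0.473, 0.525, -0.472]
force: [0.3, 1.0, 9.4]
grip_width: -0.0
```

```bash
python3 look.py s4
```

```text
t 5.4 eef [590.7 -92.4  79.5] car [-67.3  -1.2] F [0.1 0.6 9.6] g -0.0
core est [(np.float64(0.8273381294964028), -85, 51), (np.float64(0.8290422245108136), -86, 51), (np.float64(0.8290422245108136), -84, 51)] 0.62 805
```

move_arm(
  targets=[
    [[0,-0.03,0,0,0,0,0],[0,-0.02,0,0.03,0,0,0],[0,0,0,0.06,0,0,0],[0,0.02,0,0.03,0,0,0],[0,0.02,0,0,0,0,0]],
  ],
)

```text
time_s: 5.95
eef_pos: [591.5, -111.4, 79.4]
ee_rot: [0.526, 0.473, 0.525, -0.473]
force: [-6.5, -1.9, 26.2]
grip_width: 0.001
```

move_arm(
  targets=[
    [[0,0.01,0,0,0,0,0],[0,0,0,0,0,0,0]],
  ],
)

```text
time_s: 6.15
eef_pos: [591.6, -111.2, 79.5]
ee_rot: [0.527, 0.472, 0.525, -0.473]
force: [-6.1, -1.4, 17.8]
grip_width: 0.0
```

```bash
python3 look.py s5
```

```text
t 6.2 eef [ 591.6 -111.1   79.5] car [-86.   -0.1] F [-6.8 -2.3 16.7] g 0.0
core est [(np.float64(0.9220647773279352), -77, 55), (np.float64(0.9314227226202662), -85, 51), (np.float64(0.9333333333333333), -84, 51)] 0.68 914
```

View pics/s5.png

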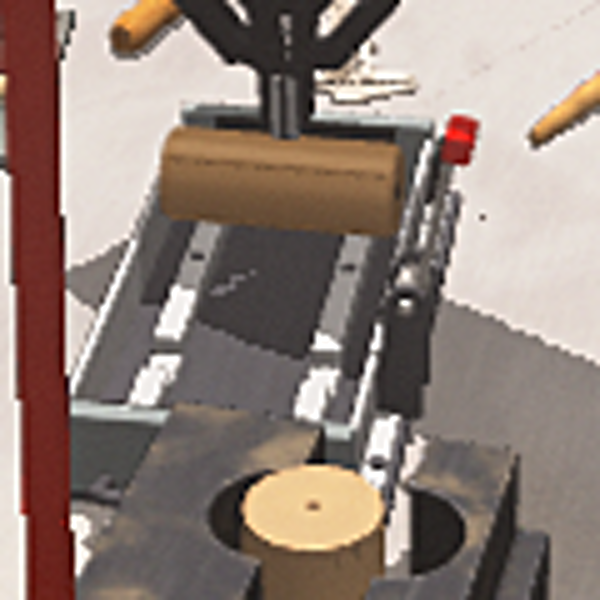

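move_arm(
  targets=[
    [[0,0,0,-0.03,0,0,0],[0,0,0,-0.06,0,0,0],[0,0,0,-0.07,0,0,0],[0,0,0,-0.06,0,0,0],[0,0,0,-0.03,0,0,0]],
  ],
)

```text
time_s: 6.75
eef_pos: [588.4, -72.7, 79.4]
ee_rot: [0.527, 0.473, 0.525, -0.472]
force: [-0.1, 0.1, 12.3]
grip_width: -0.001
```

move_arm(
  targets=[
    [[0,0,0,0,0,0,0],[0,-0.03,0,0,0,0,0],[0,-0.02,0,0.03,0,0,0],[0,0,0,0.06,0,0,0],[0,0.02,0,0.04,0,0,0]],
  ],
)

```text
time_s: 7.25
eef_pos: [589.5, -93.5, 82.0]
ee_rot: [0.526, 0.473, 0.526, -0.473]
force: [-0.7, 0.4, 0.5]
grip_width: 0.003
```

```bash
python3 look.py s6
```

```text
t 7.3 eef [589.2 -94.1  81.2] car [-68.8   0.4] F [ 0.5 -0.9 -0.9] g 0.0
core est [(np.float64(0.8884501480750246), -64, 51), (np.float64(0.8893280632411067), -57, 55), (np.float64(0.8984924623115578), -63, 51)] 0.82 900
```

View pics/s6.png

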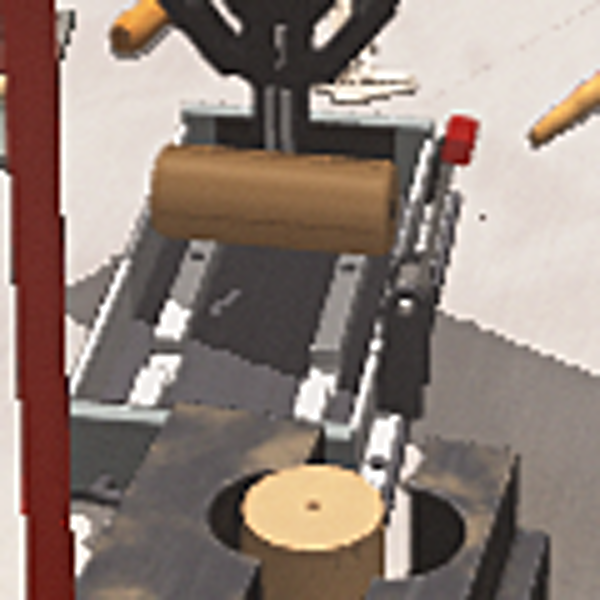

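move_arm(
  targets=[
    [[0,0.01,0,-0.015,0,0,0],[0,0.01,0,0,0,0,0],[0,0.01,0,0,0,0,0],[0,0,0,0,0,0,0]],
  ],
)

```text
time_s: 7.75
eef_pos: [589.3, -90.2, 79.7]
ee_rot: [0.527, 0.472, 0.526, -0.473]
force: [-7.8, 0.0, 16.5]
grip_width: -0.001
```

move_arm(
  targets=[
    [[0,0,0,-0.03,0,0,0],[0,0,0,-0.06,0,0,0],[0,0,0,-0.07,0,0,0],[0,0,0,-0.06,0,0,0],[0,0,0,-0.03,0,0,0]],
  ],
)

```text
time_s: 8.25
eef_pos: [586.1, -52.0, 79.2]
ee_rot: [0.527, 0.473, 0.525, -0.472]
force: [0.2, 0.5, 6.7]
grip_width: -0.0
```

move_arm(
  targets=[
    [[0,0,0,0,0,0,0],[0,-0.03,0,0,0,0,0],[0,-0.02,0,0.03,0,0,0],[0,0,0,0.05,0,0,0],[0,0.02,0,0.04,0,0,0]],
  ],
)

```text
time_s: 8.75
eef_pos: [587.2, -71.6, 82.2]
ee_rot: [0.526, 0.473, 0.526, -0.473]
force: [0.2, -0.0, -0.5]
grip_width: -0.003
```

```bash
python3 look.py s7
```

```text
t 8.8 eef [586.9 -72.3  81.4] car [-46.9   0.4] F [-0.8 -1.3  0.1] g 0.0
core est [(np.float64(0.9262062440870388), -38, 55), (np.float64(0.9270833333333334), -37, 55), (np.float64(0.9401544401544402), -43, 51)] 0.81 982
```

View pics/s7.png

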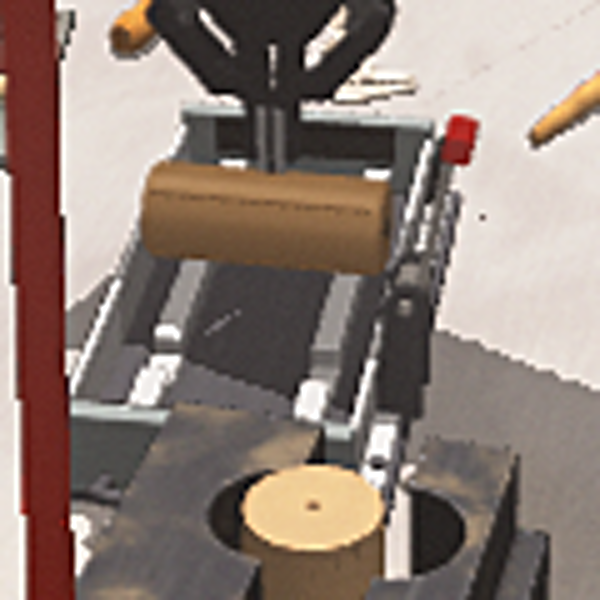

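move_arm(
  targets=[
    [[0,0.01,0,0,0,0,0],[0,0.01,0,0,0,0,0],[0,0.012,0,0,0,0,0],[0,0,0,0,0,0,0]],
  ],
)

```text
time_s: 9.25
eef_pos: [587.3, -71.1, 79.6]
ee_rot: [0.527, 0.472, 0.525, -0.473]
force: [-8.1, -1.4, 18.2]
grip_width: -0.004
```

move_arm(
  targets=[
    [[0,0,0,-0.03,0,0,0],[0,0,0,-0.06,0,0,0],[0,0,0,-0.07,0,0,0],[0,0,0,-0.06,0,0,0],[0,0,0,-0.03,0,0,0]],
  ],
)

```text
time_s: 9.75
eef_pos: [584.1, -32.8, 79.1]
ee_rot: [0.527, 0.473, 0.525, -0.472]
force: [0.7, 0.1, 8.8]
grip_width: 0.001
```

move_arm(
  targets=[
    [[0,0,0,0,0,0,0],[0,-0.03,0,0,0,0,0],[0,-0.02,0,0.03,0,0,0],[0,0,0,0.06,0,0,0],[0,0.02,0,0.04,0,0,0]],
  ],
)

```text
time_s: 10.25
eef_pos: [585.4, -53.9, 81.9]
ee_rot: [0.526, 0.473, 0.526, -0.473]
force: [0.0, 0.1, -0.2]
grip_width: 0.0
```

```bash
python3 look.py s8
```

```text
t 10.3 eef [585.  -54.6  81. ] car [-29.1   0.4] F [-1.5 -1.3 -0.5] g -0.0
core est [(np.float64(0.9026876737720111), -27, 51), (np.float64(0.9032863849765258), -28, 51), (np.float64(0.9095106186518929), -20, 55)] 0.85 992
```

View pics/s8.png

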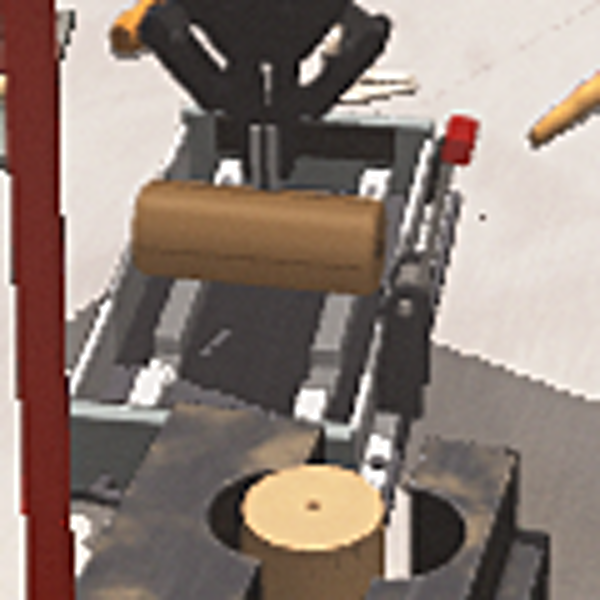

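move_arm(
  targets=[
    [[0,0.01,0,0,0,0,0],[0,0.01,0,0,0,0,0],[0,0.011,0,0,0,0,0],[0,0,0,0,0,0,0]],
  ],
)

```text
time_s: 10.75
eef_pos: [585.4, -53.1, 79.5]
ee_rot: [0.527, 0.472, 0.525, -0.473]
force: [-8.7, -1.7, 19.4]
grip_width: 0.001
```

move_arm(
  targets=[
    [[0,0,0,-0.03,0,0,0],[0,0,0,-0.06,0,0,0],[0,0,0,-0.07,0,0,0],[0,0,0,-0.06,0,0,0],[0,0,0,-0.03,0,0,0]],
  ],
)

```text
time_s: 11.25
eef_pos: [582.2, -15.3, 79.2]
ee_rot: [0.527, 0.473, 0.525, -0.472]
force: [-1.5, -1.3, 11.5]
grip_width: 0.0
```

move_arm(
  targets=[
    [[0,0,0,0,0,0,0],[0,-0.03,0,0,0,0,0],[0,-0.02,0,0.03,0,0,0],[0,0,0,0.06,0,0,0],[0,0.02,0,0.04,0,0,0]],
  ],
)

```text
time_s: 11.75
eef_pos: [583.4, -36.0, 81.7]
ee_rot: [0.526, 0.473, 0.526, -0.473]
force: [-0.9, -0.0, -0.2]
grip_width: -0.001
```

```bash
python3 look.py s9
```

```text
t 11.8 eef [583.2 -36.6  80.9] car [-11.    0.4] F [-0.4 -1.2 -0.4] g -0.0
core est [(np.float64(0.8663003663003663), -5, 51), (np.float64(0.8686131386861314), 2, 55), (np.float64(0.8697247706422019), -1, 55)] 0.93 957
```

View pics/s9.png

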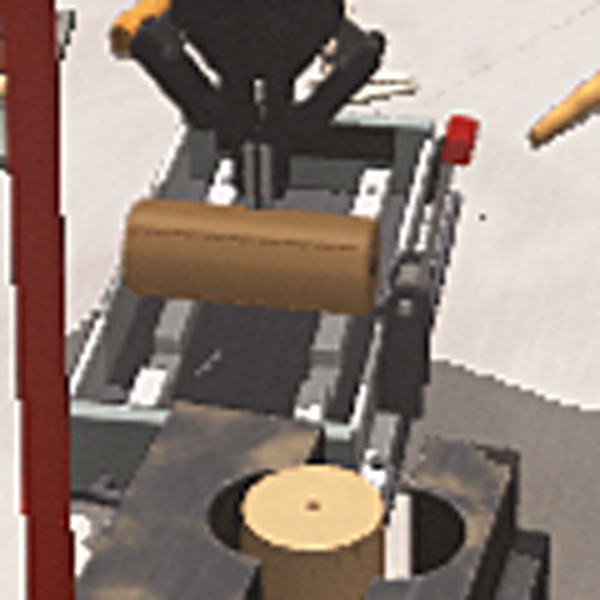

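move_arm(
  targets=[
    [[0,0.01,0,0,0,0,0],[0,0.01,0,0,0,0,0],[0,0.01,0,0,0,0,0],[0,0,0,0,0,0,0]],
  ],
)

```text
time_s: 12.25
eef_pos: [583.5, -35.3, 79.4]
ee_rot: [0.527, 0.472, 0.525, -0.473]
force: [-8.3, -1.8, 18.8]
grip_width: -0.003
```

move_arm(
  targets=[
    [[0,0,0,-0.03,0,0,0],[0,0,0,-0.06,0,0,0],[0,0,0,-0.07,0,0,0],[0,0,0,-0.06,0,0,0],[0,0,0,-0.03,0,0,0]],
  ],
)

```text
time_s: 12.75
eef_pos: [580.0, 2.3, 79.4]
ee_rot: [0.527, 0.473, 0.525, -0.472]
force: [-4.2, -3.7, 14.6]
grip_width: -0.002
```

move_arm(
  targets=[
    [[0,0,0,0,0,0,0],[0,-0.03,0,0,0,0,0],[0,-0.02,0,0.03,0,0,0],[0,0,0,0.06,0,0,0],[0,0.02,0,0.04,0,0,0]],
  ],
)

```text
time_s: 13.25
eef_pos: [581.6, -18.0, 81.7]
ee_rot: [0.526, 0.473, 0.526, -0.473]
force: [0.2, -0.6, -0.3]
grip_width: 0.001
```

```bash
python3 look.py s10
```

```text
t 13.3 eef [581.2 -18.7  80.8] car [7.  0.4] F [-0.9 -1.8 -0.6] g 0.0
core est [(np.float64(0.9140070921985816), 19, 55), (np.float64(0.9140070921985816), 20, 55), (np.float64(0.9140070921985816), 21, 55)] 0.79 1036
```

View pics/s10.png

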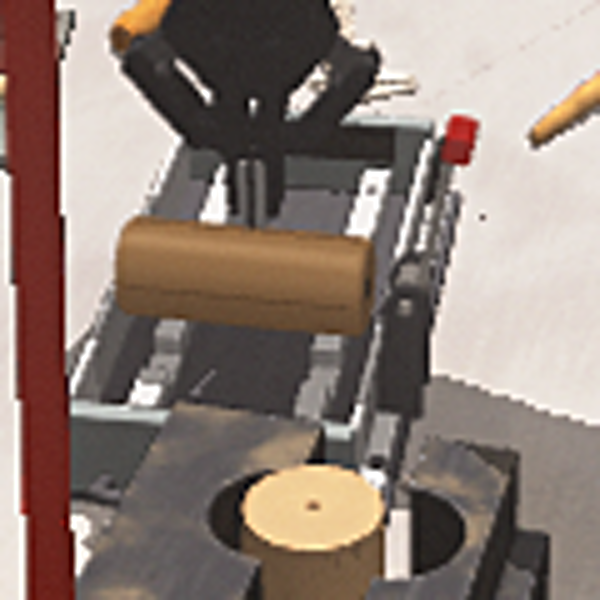

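move_arm(
  targets=[
    [[0,0.01,0,-0.015,0,0,0],[0,0.01,0,0,0,0,0],[0,0.01,0,0,0,0,0],[0,0,0,0,0,0,0]],
  ],
)

```text
time_s: 13.75
eef_pos: [581.3, -14.9, 79.5]
ee_rot: [0.527, 0.472, 0.526, -0.473]
force: [-8.7, -1.9, 20.5]
grip_width: 0.0
```

move_arm(
  targets=[
    [[0,0,0,-0.03,0,0,0],[0,0,0,-0.06,0,0,0],[0,0,0,-0.06,0,0,0],[0,0,0,-0.04,0,0,0],[0,0,0,-0.02,0,0,0]],
  ],
)

```text
time_s: 14.25
eef_pos: [578.5, 16.4, 79.6]
ee_rot: [0.527, 0.473, 0.525, -0.472]
force: [-5.5, -3.5, 16.9]
grip_width: 0.001
```

move_arm(
  targets=[
    [[0,0,0,0,0,0,0],[0,-0.03,0,0,0,0,0],[0,-0.02,0,0.03,0,0,0],[0,0,0,0.06,0,0,0],[0,0.02,0,0.02,0,0,0]],
  ],
)

```text
time_s: 14.75
eef_pos: [579.7, -0.9, 81.7]
ee_rot: [0.526, 0.473, 0.526, -0.473]
force: [0.0, -0.4, 0.2]
grip_width: 0.002
```

```bash
python3 look.py s11
```

```text
t 14.8 eef [579.3  -1.   80.8] car [24.8  0.5] F [ 0.2 -0.2 -1.3] g -0.0
core est [(np.float64(0.9301919720767888), 34, 55), (np.float64(0.9316389132340053), 27, 51), (np.float64(0.9316389132340053), 28, 51)] 0.71 1077
```

View pics/s11.png

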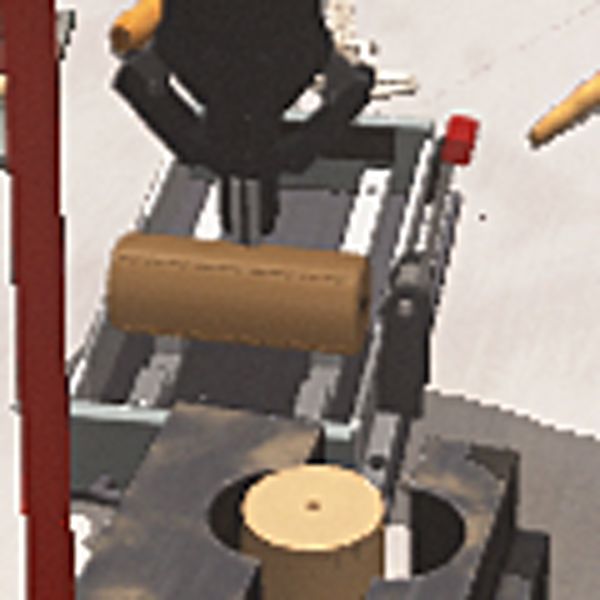

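move_arm(
  targets=[
    [[0,0.01,0,0,0,0,0],[0,0.01,0,0,0,0,0],[0,0.01,0,0,0,0,0],[0,0,0,0,0,0,0]],
  ],
)

```text
time_s: 15.25
eef_pos: [579.7, -0.1, 79.5]
ee_rot: [0.527, 0.472, 0.526, -0.473]
force: [-7.4, -1.2, 20.9]
grip_width: -0.001
```

move_arm(
  targets=[
    [[0,0,0,-0.02,0,0,0],[0,0,0,-0.04,0,0,0],[0,0,0,-0.04,0,0,0],[0,0,0,-0.03,0,0,0],[0,0,0,-0.02,0,0,0]],
  ],
)

```text
time_s: 15.75
eef_pos: [577.4, 22.4, 78.9]
ee_rot: [0.527, 0.472, 0.525, -0.472]
force: [-4.6, -2.5, 12.3]
grip_width: -0.001
```

```bash
python3 look.py s12
```

```text
t 15.8 eef [577.4  22.8  78.8] car [48.7 -0.1] F [-5.6 -0.7 14.2] g 0.0
core est [(np.float64(0.8875432525951558), 42, 51), (np.float64(0.8890799656061908), 47, 55), (np.float64(0.8891752577319587), 48, 55)] 0.78 1051
```

View pics/s12.png

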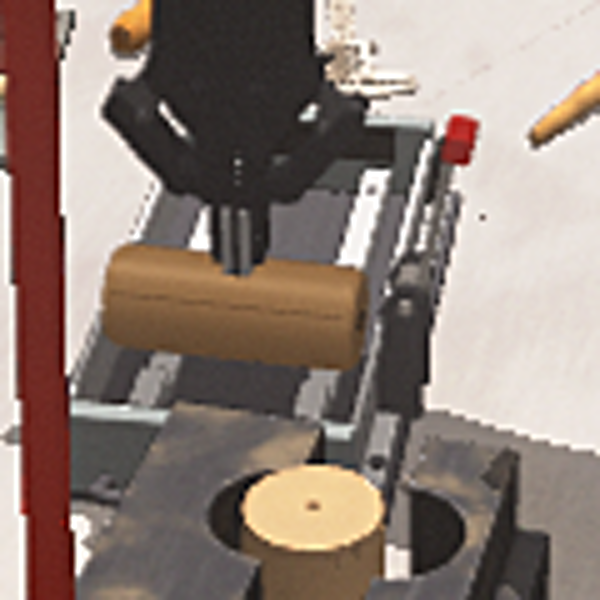

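move_arm(
  targets=[
    [[0,0,0,-0.03,0,0,0],[0,0,0,-0.04,0,0,0],[0,0,0,-0.03,0,0,0],[0,0,0,-0.02,0,0,0],[0,0,0,0,0,0,0]],
  ],
)

```text
time_s: 16.35
eef_pos: [575.1, 40.9, 77.0]
ee_rot: [0.526, 0.472, 0.526, -0.473]
force: [0.3, 0.1, 0.3]
grip_width: 0.001
```

```bash
python3 look.py s13
```

```text
t 16.4 eef [575.2  40.6  77.1] car [66.6  0.3] F [ 0.2 -0.2  0. ] g -0.0
core est [(np.float64(0.8625954198473282), 60, 55), (np.float64(0.8792354474370113), 55, 51), (np.float64(0.8828125), 61, 55)] 0.66 1017
```

View pics/s13.png

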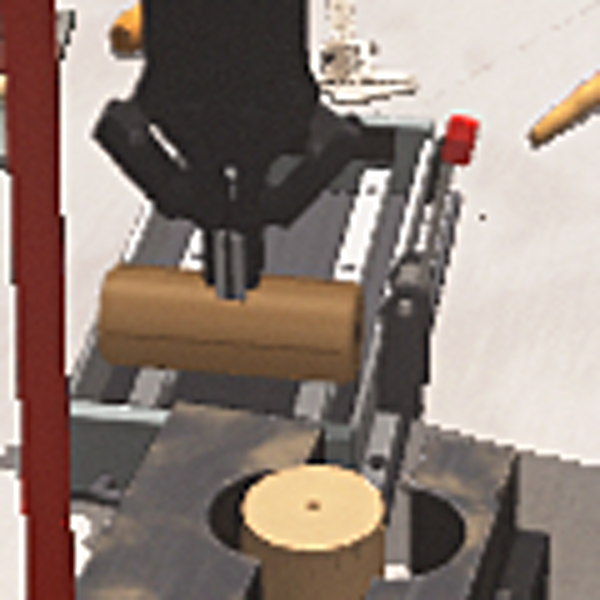

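move_arm(
  targets=[
    [[0,-0.05,0,0,0,0,0],[0,-0.2,0,0,0,0,0],[0,-0.3,0,0,0,0,0],[0,-0.25,0,0,0,0,0],[0,-0.1,0,0,0,0,0]],
  ],
)

```text
time_s: 16.95
eef_pos: [576.3, 40.1, 216.9]
ee_rot: [0.528, 0.474, 0.524, -0.471]
force: [0.4, 0.0, -0.3]
grip_width: 0.002
```

```bash
cat >> h.py <<'E'
def go2(cx,cy,z,sgn=1):
    s=ctrl.sense(); R=Rt(s); g=c2w(p,[(cx,cy,z)])[0]
    zt=np.array([-np.sin(p[2]),np.cos(p[2]),0])*sgn; xt=np.array([0,0,-1.]); G=Rn.from_matrix(np.c_[xt,np.cross(zt,xt),zt])
    d=R.inv().apply(g-s["eef_pos"])/150; r=(R.inv()*G).as_rotvec(degrees=True)/60
    print("goal",g.round(1),"shift shares",d.round(4),"turn shares",r.round(4))
E
python3 - <<'E'
from h import *
im=ctrl.capture("side"); cv2.imwrite("pics/s14.png",cv2.resize(im[130:310,200:380,::-1],(600,600),interpolation=cv2.INTER_CUBIC))
s=status(); print(s["joints"].round(2)); 
for g in(1,-1): go2(55,145,200,g)
E
```

```text
t 17.0 eef [576.6  40.1 217.8] car [65.9 -1.1] F [1.  0.  2.5] g 0.0
[-0.13  0.44  1.36 -0.    1.34 -0.24]
goal [432.4  13.9 200. ] shift shares [ 0.1111 -0.9752  0.0714] turn shares [ 1.5012 -0.0043 -0.0072]
goal [432.4  13.9 200. ] shift shares [ 0.1111 -0.9752  0.0714] turn shares [-1.4988  0.0072 -0.0043]
```

View pics/s14.png

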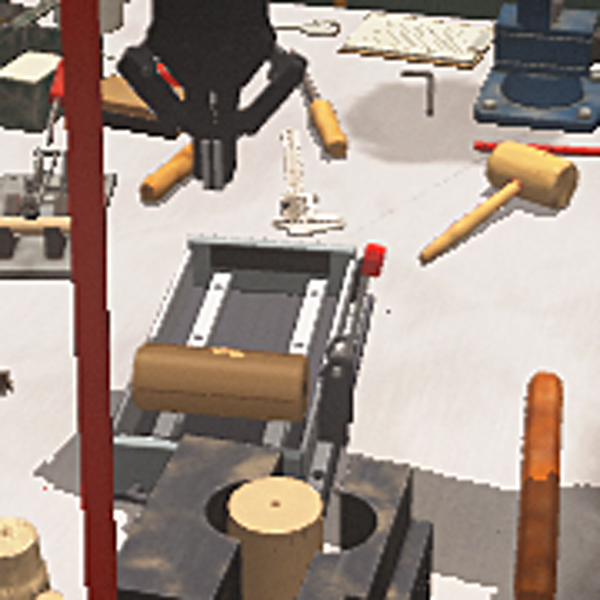

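move_arm(
  targets=[
    [[0,0,-0.15,0.02,0,0,0],[0,0,-0.3,0.02,0,0,0],[0,0,-0.3,0.02,0,0,0],[0,0,-0.22,0.01,0,0,0],[0,0,0,0,0,0,0]],
  ],
)

```text
time_s: 17.5
eef_pos: [428.7, 14.4, 212.1]
ee_rot: [0.525, 0.473, 0.526, -0.473]
force: [0.2, 0.2, -0.2]
grip_width: 0.003
```

move_arm(
  targets=[
    [[0,0,0,0,-0.14,0,0],[0,0,0,0,-0.14,0,0],[0,0,0,0,-0.14,0,0],[0,0,0,0,-0.14,0,0],[0,0,0,0,-0.14,0,0]],
  ],
)

```text
time_s: 18.0
eef_pos: [432.0, 14.4, 212.0]
ee_rot: [0.661, 0.251, 0.661, -0.251]
force: [-0.1, 0.2, -0.1]
grip_width: 0.002
```

move_arm(
  targets=[
    [[0,0,0,0,-0.14,0,0],[0,0,0,0,-0.14,0,0],[0,0,0,0,-0.14,0,0],[0,0,0,0,-0.14,0,0],[0,0,0,0,-0.14,0,0]],
  ],
)

```text
time_s: 18.5
eef_pos: [432.0, 14.4, 212.0]
ee_rot: [0.707, -0.003, 0.707, 0.003]
force: [0.8, -0.1, -0.4]
grip_width: -0.003
```

move_arm(
  targets=[
    [[0,0,0,0,-0.1,0,0],[0,0,0,0,0,0,0],[0,0,0,0,0,0,0]],
  ],
)

```text
time_s: 18.8
eef_pos: [431.8, 14.4, 212.1]
ee_rot: [0.706, -0.037, 0.706, 0.037]
force: [0.6, -0.3, 0.5]
grip_width: 0.004
```

```bash
python3 - <<'E'
from h import *
s=status(); print(s["joints"].round(2)); go2(55,145,142,-1)
im=ctrl.capture("side"); cv2.imwrite("pics/s15.png",cv2.resize(im[130:310,200:380,::-1],(600,600),interpolation=cv2.INTER_CUBIC))
for l in("keeper_tip",): print(ctrl.recognise(l,"side"))
m=(im[...,0]>150)&(im[...,1]<60)&(im[...,2]<60); m[:,:300]=0; m[:190]=0;m[250:]=0;m[:,330:]=0; print(np.argwhere(m).mean(0),m.sum())
E
```

```text
t 18.8 eef [431.8  14.4 212.1] car [ 55.6 145.5] F [ 0.6 -0.3  0.5] g 0.0
[-0.24  0.12  1.79  0.    1.23 -1.91]
goal [432.4  13.9 142. ] shift shares [ 0.4671 -0.0042  0.0036] turn shares [-0.0015 -0.0002 -0.0001]
[{'point': [215.2, 306.6], 'confidence': 0.45}]
[205.68181818 311.90909091] 22
```

View pics/s15.png

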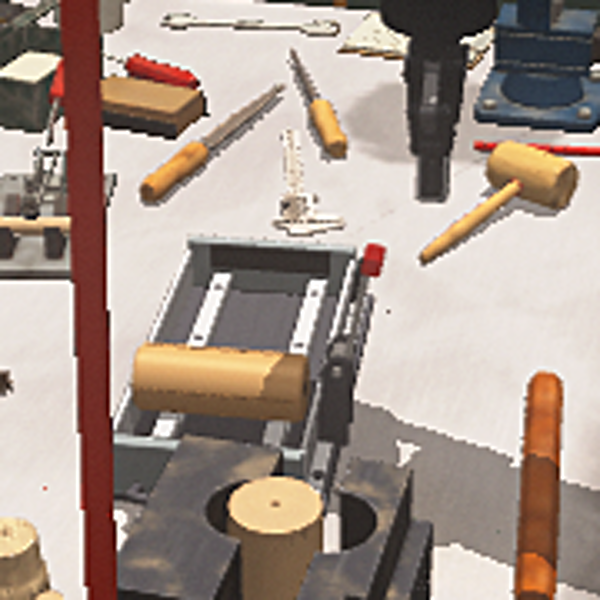

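move_arm(
  targets=[
    [[0,0.15,0,0,0,0,0],[0,0.2,0,0,0,0,0],[0,0.12,0,0.03,0,0,0],[0,0,0,0.06,0,0,0],[0,0,0,0.06,0,0,0]],
  ],
)

```text
time_s: 19.4
eef_pos: [455.1, 16.8, 142.4]
ee_rot: [0.706, -0.037, 0.706, 0.037]
force: [-0.7, -0.6, 0.1]
grip_width: 0.001
```

move_arm(
  targets=[
    [[0,0,0,0.06,0,0,0],[0,0,0,0.06,0,0,0],[0,0,0,0.06,0,0,0],[0,0,0,0.06,0,0,0],[0,0,0,0,0,0,0]],
  ],
)

```text
time_s: 19.9
eef_pos: [490.8, 20.8, 141.8]
ee_rot: [0.706, -0.038, 0.706, 0.038]
force: [0.0, -0.5, -0.3]
grip_width: 0.001
```

```bash
python3 - <<'E'
from h import *
s=status()
im=ctrl.capture("side"); cv2.imwrite("pics/s16.png",cv2.resize(im[150:310,220:380,::-1],(600,600),interpolation=cv2.INTER_CUBIC))
E
```

```text
t 19.9 eef [490.8  20.8 141.8] car [55.7 86.2] F [ 0.  -0.5 -0.3] g 0.0
```

View pics/s16.png

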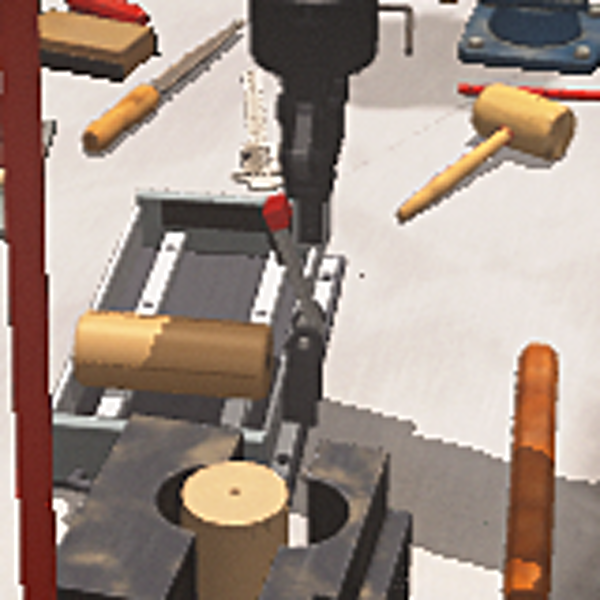

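move_arm(
  targets=[
    [[0,0.02,0,0.05,0,0,0],[0,0.02,0,0.05,0,0,0],[0,0.03,0,0.05,0,0,0],[0,0.03,0,0.05,0,0,0],[0,0.03,0,0.05,0,0,0]],
  ],
)

```text
time_s: 20.45
eef_pos: [527.7, 24.8, 121.7]
ee_rot: [0.706, -0.038, 0.706, 0.038]
force: [0.5, -0.8, -0.2]
grip_width: 0.001
```

```bash
python3 - <<'E'
from h import *
im=ctrl.capture("side"); s=status(); cv2.imwrite("pics/s17.png",cv2.resize(im[150:310,220:380,::-1],(600,600),interpolation=cv2.INTER_CUBIC))
E
```

```text
t 20.5 eef [528.2  24.8 121. ] car [55.8 48.6] F [-1.2  0.6 -0.1] g -0.0
```

View pics/s17.png

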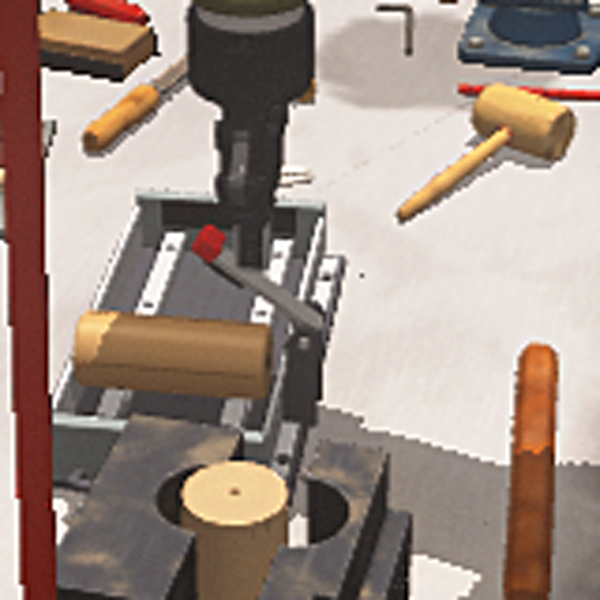

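move_arm(
  targets=[
    [[0,0.03,0,0.04,0,0,0],[0,0.04,0,0.04,0,0,0],[0,0.04,0,0.02,0,0,0],[0,0.03,0,0,0,0,0],[0,0,0,0,0,0,0]],
  ],
)

```text
time_s: 21.0
eef_pos: [541.5, 26.4, 100.4]
ee_rot: [0.706, -0.038, 0.707, 0.038]
force: [0.0, -0.3, -0.4]
grip_width: 0.003
```

```bash
python3 - <<'E'
from h import *
im=ctrl.capture("side"); s=status(); cv2.imwrite("pics/s18.png",cv2.resize(im[150:310,220:380,::-1],(600,600),interpolation=cv2.INTER_CUBIC))
E
```

```text
t 21.05 eef [541.7  26.3 100.9] car [55.9 35. ] F [ 0.2  0.5 -0.5] g -0.0
```

View pics/s18.png

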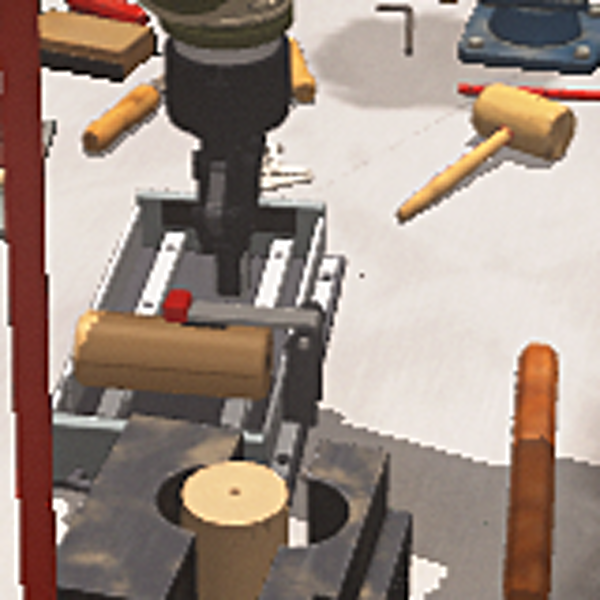

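move_arm(
  targets=[
    [[0,0,0,0.05,0,0,0],[0,0.04,0,0.05,0,0,0],[0,0.04,0,0,0,0,0],[0,0.03,0,0,0,0,0],[0,0,0,0,0,0,0]],
  ],
)

```text
time_s: 21.55
eef_pos: [557.7, 27.8, 87.2]
ee_rot: [0.707, -0.038, 0.705, 0.038]
force: [-7.6, 0.8, 23.8]
grip_width: -0.004
```

move_arm(
  targets=[
    [[0,0.01,0,0,0,0,0],[0,0,0,0,0,0,0]],
  ],
)

```text
time_s: 21.75
eef_pos: [557.7, 27.9, 86.9]
ee_rot: [0.707, -0.038, 0.705, 0.038]
force: [-12.2, 1.0, 36.1]
grip_width: 0.002
```

move_arm(
  targets=[
    [[0,-0.04,0,0,0,0,0],[0,-0.15,0,0,0,0,0],[0,-0.3,0,0,0,0,0],[0,-0.3,0,0,0,0,0],[0,-0.1,0,0,0,0,0]],
  ],
)

```text
time_s: 22.25
eef_pos: [558.1, 27.8, 220.9]
ee_rot: [0.708, -0.038, 0.704, 0.037]
force: [0.5, 0.3, -0.7]
grip_width: 0.003
```

move_arm(
  targets=[
    [[0,0,0,-0.15,0,0,0],[0,0,0,-0.3,0,0,0],[0,0,0,-0.3,0,0,0],[0,0,0,-0.15,0,0,0],[0,0,0,0,0,0,0]],
  ],
)

```text
time_s: 22.75
eef_pos: [420.7, 13.6, 216.7]
ee_rot: [0.706, -0.037, 0.706, 0.038]
force: [0.2, -0.5, -1.3]
grip_width: -0.002
```

```bash
python3 look.py s19; python3 - <<'E'
from h import *
im=ctrl.capture("top"); cv2.imwrite("pics/t19.png",cv2.resize(im[160:260,210:330,::-1],(720,600),interpolation=cv2.INTER_CUBIC))
im=ctrl.capture("side")
m=(im[...,0]>130)&(im[...,1]<60)&(im[...,2]<60); m[:,:255]=0; m[:190]=0;m[250:]=0;m[:,330:]=0; print(np.argwhere(m).mean(0),m.sum())
for t in(0,.06,.15): print(t,proj("side",c2w(p,[(55,84-84*np.cos(t),79+84*np.sin(t))])))
E
```

```text
t 22.8 eef [422.1  13.5 216.8] car [ 55.7 155.3] F [0.3 0.1 0.7] g 0.0
core est [(np.float64(0.8687392055267703), 59, 51), (np.float64(0.8697152717860225), 61, 55), (np.float64(0.8742411101474414), 55, 51)] 0.81 1015
[230.63414634 266.82926829] 41
0 [[266.64999652 234.30432793]]
0.06 [[266.65286168 232.52761889]]
0.15 [[266.8897705  229.88095614]]
```

View pics/s19.png

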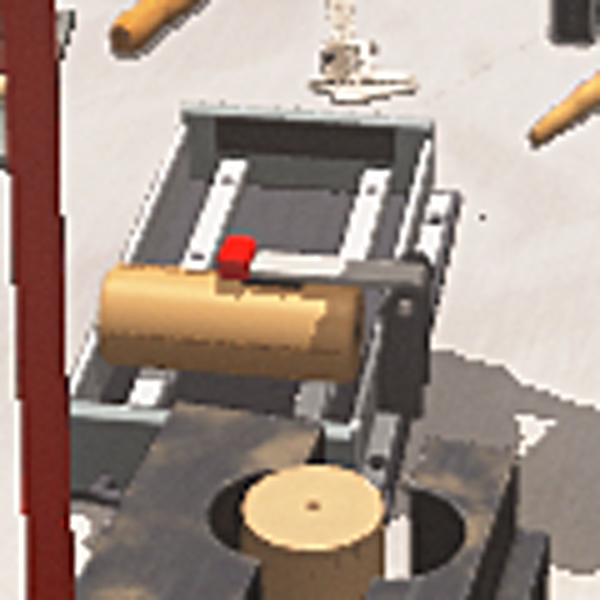

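View pics/t19.png

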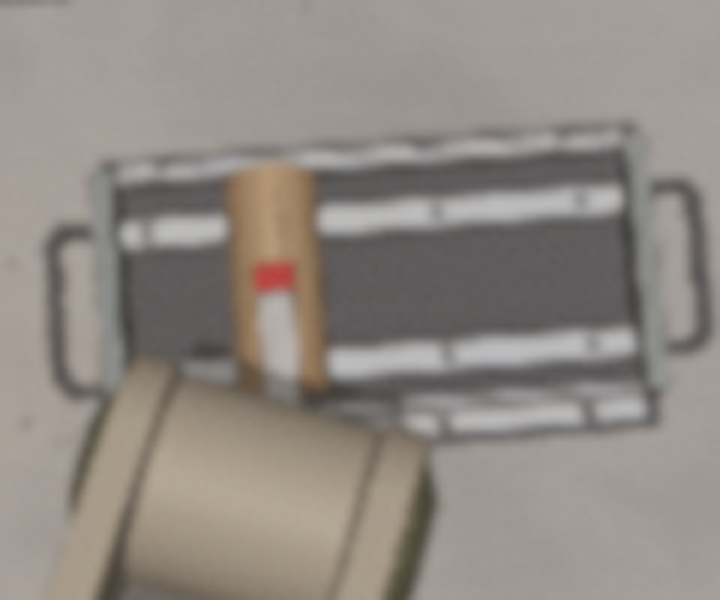

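```bash
python3 - <<'E'
from h import *
im=ctrl.capture("side")[:,:,::-1]; k=10; r0,r1,c0,c1=215,260,236,316
z=cv2.resize(im[r0:r1,c0:c1],None,fx=k,fy=k,interpolation=cv2.INTER_NEAREST); z2=z.copy()
def dr(P,col,cl=False,zz=z):
    u=(proj("side",c2w(p,P))-[c0,r0]+.5)*k; cv2.polylines(zz,[u.astype(np.int32)],cl,col,1)
for t,col in((0,(255,255,0)),(.1,(255,0,255))):
    e=np.array([-np.cos(t),np.sin(t)]); nrm=np.array([np.sin(t),np.cos(t)])
    for x in(44,66):
        dr([(x,*(np.array([84,79])+e*(84+a*8)+nrm*b*7)) for a,b in((-1,-1),(-1,1),(1,1),(1,-1))],col,True)
    for b in(-3,3): dr([(64,*(np.array([84,79])+e*r+nrm*b)) for r in(0,76)],col)
th=np.linspace(0,6.283,50)
for y in(-62,62): dr([(55+25*np.cos(a),y,51+25*np.sin(a)) for a in th],(0,255,0),True)
cv2.imwrite("pics/ov.png",np.vstack([z])); 
E
```

```text
(no output)
```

View pics/ov.png

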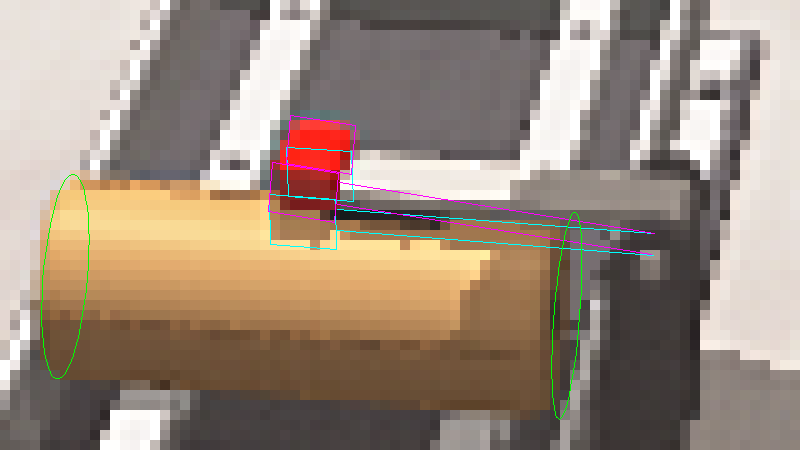

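move_arm(
  targets=[
    [[0,0,0,0.15,0,0,0],[0,0,0,0.3,0,0,0],[0,0,0,0.3,0,0,0],[0,0,0,0.24,0,0,0],[0,0.05,0,0.05,0,0,0]],
  ],
)

```text
time_s: 23.5
eef_pos: [580.9, 30.5, 208.2]
ee_rot: [0.706, -0.038, 0.706, 0.038]
force: [-0.1, 0.1, 0.0]
grip_width: 0.001
```

move_arm(
  targets=[
    [[0,0.2,0,0,0,0,0],[0,0.3,0,0,0,0,0],[0,0.15,0,0,0,0,0],[0,0.05,0,0,0,0,0],[0,0,0,0,0,0,0]],
  ],
)

```text
time_s: 24.0
eef_pos: [577.5, 30.2, 103.6]
ee_rot: [0.706, -0.038, 0.707, 0.038]
force: [-0.3, 0.5, 0.3]
grip_width: -0.001
```

```bash
python3 - <<'E'
from h import *
s=status(); go2(55,0,90,-1)
E
```

```text
t 24.0 eef [577.5  30.2 103.6] car [56. -1.] F [-0.3  0.5  0.3] g -0.0
goal [576.6  29.1  90. ] shift shares [ 0.0908 -0.0065 -0.0062] turn shares [ 0.0014 -0.0015 -0.0004]
```

move_arm(
  targets=[
    [[0,0.02,0,0,0,0,0],[0,0.02,0,0,0,0,0],[0,0.02,0,0,0,0,0],[0,0.02,0,0,0,0,0],[0,0,0,0,0,0,0]],
  ],
)

```text
time_s: 24.5
eef_pos: [578.2, 30.1, 94.3]
ee_rot: [0.707, -0.038, 0.705, 0.038]
force: [-4.8, -0.5, 14.1]
grip_width: 0.002
```

move_arm(
  targets=[
    [[0,0.01,0,0,0,0,0],[0,0,0,0,0,0,0]],
  ],
)

```text
time_s: 24.7
eef_pos: [578.3, 30.0, 94.0]
ee_rot: [0.707, -0.038, 0.705, 0.038]
force: [-9.4, 0.8, 24.2]
grip_width: 0.001
```

move_arm(
  targets=[
    [[0,-0.05,0,0,0,0,0],[0,-0.05,0,-0.1,0,0,0],[0,0,0,-0.2,0,0,0],[0,0.02,0,0,0,0,0],[0,0.03,0,0,0,0,0]],
  ],
)

```text
time_s: 25.2
eef_pos: [533.5, 25.2, 98.6]
ee_rot: [0.707, -0.038, 0.706, 0.037]
force: [0.1, -0.4, 0.1]
grip_width: -0.002
```

move_arm(
  targets=[
    [[0,0.02,0,0,0,0,0],[0,0.02,0,0,0,0,0],[0,0.01,0,0,0,0,0],[0,0,0,0,0,0,0]],
  ],
)

```text
time_s: 25.6
eef_pos: [533.1, 25.4, 90.4]
ee_rot: [0.706, -0.038, 0.706, 0.038]
force: [0.2, -0.4, -1.0]
grip_width: -0.006
```

move_arm(
  targets=[
    [[0,0.015,0,0,0,0,0],[0,0.015,0,0,0,0,0],[0,0,0,0,0,0,0]],
  ],
)

```text
time_s: 25.9
eef_pos: [533.3, 25.3, 87.4]
ee_rot: [0.706, -0.038, 0.706, 0.038]
force: [-3.9, 0.1, 11.3]
grip_width: -0.004
```

move_arm(
  targets=[
    [[0,-0.04,0,0,0,0,0],[0,-0.15,0,0,0,0,0],[0,-0.3,0,0,0,0,0],[0,-0.3,0,0,0,0,0],[0,-0.1,0,0,0,0,0]],
  ],
)

```text
time_s: 26.4
eef_pos: [534.4, 25.2, 224.4]
ee_rot: [0.709, -0.038, 0.704, 0.037]
force: [0.7, -0.1, -0.3]
grip_width: -0.004
```

move_arm(
  targets=[
    [[0,0,0,-0.15,0,0,0],[0,0,0,-0.3,0,0,0],[0,0,0,-0.15,0,0,0],[0,0,0,0,0,0,0],[0,0,0,0,0,0,0]],
  ],
)

```text
time_s: 26.9
eef_pos: [443.9, 15.7, 220.2]
ee_rot: [0.707, -0.038, 0.706, 0.037]
force: [0.9, -0.2, -0.5]
grip_width: 0.003
```

```bash
python3 look.py s20; python3 - <<'E'
from h import *
im=ctrl.capture("top"); cv2.imwrite("pics/t20.png",cv2.resize(im[160:260,210:330,::-1],(720,600),interpolation=cv2.INTER_CUBIC))
E
```

```text
t 26.95 eef [444.2  15.7 220. ] car [ 55.6 133.1] F [ 0.1 -0.2 -0. ] g 0.0
core est [(np.float64(0.8024369016536118), 55, 51), (np.float64(0.8029513888888888), 61, 55), (np.float64(0.8050478677110531), 59, 51)] 0.7 925
```

View pics/s20.png

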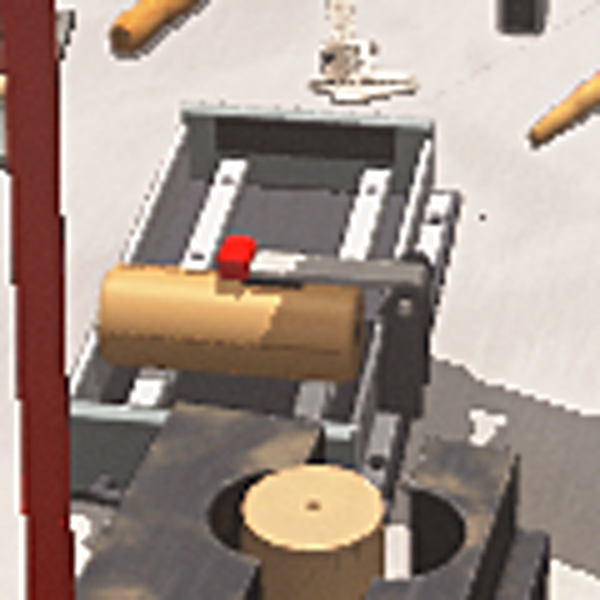

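View pics/t20.png

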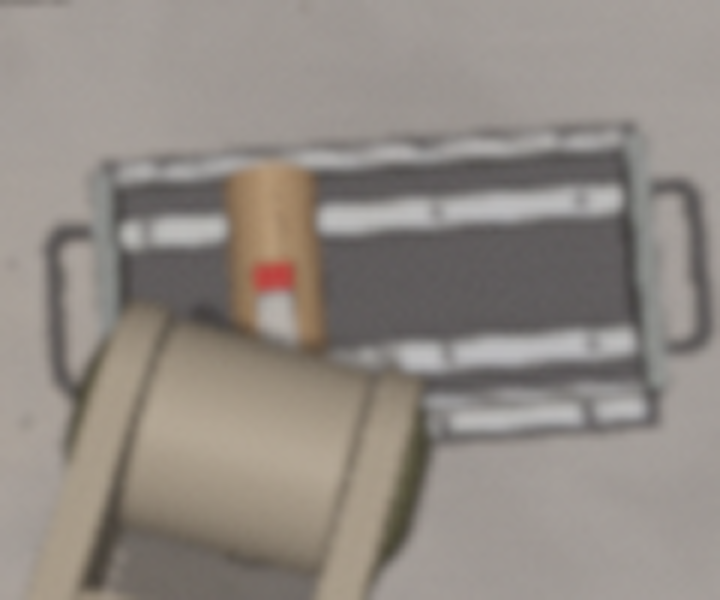

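```bash
python3 - <<'E'
from h import *
print(ctrl.finish_job()); status()
E
```

```text
the job is handed in; nothing more can be done
None
the job is handed in; nothing more can be done
```

I rolled the core along the rails into the slot with eight light top strokes, then pushed the keeper over with the closed fingertip. The job is handed in at about 27 s; no verdict is reported.

- **Core:** the camera fit puts it at carrier x about 55 to 59 mm. The final frame, partly covered by the keeper, preferred 59 at slot height, with 55 nearly as good. The top picture shows it square across the rails. The fingertip hung free over it at 77 mm with no force, so the core had sunk. The readings after each move stayed at 26 N or less during the strokes. The force between those readings was not recorded.
- **Keeper:** touching the bar at two places gave the same height, 87.7 mm, so it is level to within about 0.01 rad.
- **Disagreement:** the bar's top measured about 88 mm, where the description led me to expect 82 mm. The red tab's top measured about 95 mm, and the side picture also shows the bar that much higher along its whole length. I took this as the bar sitting above its hinge axis, not as the keeper being tilted.
- **Bystanders and arm:** the arm never went near the bystanders, though I did not re-measure where they stand. The arm is clear of everything.

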